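# Put the hole saws away in order of size

### The arm

A 7-joint arm with a two-finger parallel gripper is mounted at the origin on a cart in front of the work surface, level with it; the furniture and walls round the work are solid. World frame = base frame: x ahead of the robot, y to its left, z up, the work surface at z = 0. Lengths are in m, angles in rad, forces in N, time in s.
With the tool pointing down it reaches from about 0.4 to 0.875 m from the base axis. Payload 19.3 kg.
Tool frame: the origin (TCP) lies midway between the tips of the shut fingers; the grasp point (between the pads) lies 19 mm behind it; z points along the fingers, y is the line along which they close (so a half turn about z gives the same grasp; the last joint's range is limited). The gripper opens to 85 mm and grips with 20 to 120 N. Pads are 22 mm wide; open, the fingers measure 114 mm over their backs; the gripper's body (76 mm by 85 mm) begins 54 mm behind the grasp point. The pads swing forward as they close: fully open they stand 13 mm farther back than shut.
Start: joints at [1.269, 0.521, -0.036, 1.599, 0.021, 1.021, -0.113], TCP at [0.144, -0.608, 0.231] pointing down, gripper open.
Joint ranges: [-2.91, 2.91], [-0.3, 2.13], [-1.5, 1.42], [0.17, 2.43], [-1.26, 4.41], [0.16, 1.93], [-2.52, 2.52]. Speed limits (rad/s): [1.89, 1.89, 2.39, 2.39, 3.01, 3.01, 3.01].

### API

Orientations are given as [roll, pitch, yaw] about the fixed x, y, z axes, in that order (R = Rz(yaw) Ry(pitch) Rx(roll)).
In Python, from workcell import * gives the robot as it stands. The module is installed in compiled form; this text tells all that it offers.
- The arm moves only by the tool play_rows, never from a script. Its argument "deltas" is a list of rows, each a list of 7 numbers: the shift along the tool's x, y, z in units of 500 mm (1.0 is 500 mm), then the turn, a rotation vector about the tool's x, y, z in units of 120 degrees (1.0 is 120 degrees), then the closure, from 0 (fully open) to 1 (shut). A call has 1 to 10 rows; each row is the pose to reach, as a shift and turn from the pose commanded when the call began, along the tool's axes at that moment; what a row does not reach only later rows make up. A row lasts 1/10 s, in which the tool goes at most 50 mm and 8.59 degrees, less where a joint would pass 70% of its speed; a pose out of reach is approached as far as the arm can. A call with a number of a shift or a turn outside -1 to 1 is refused whole. A call with a gripper value outside its range is refused whole. The fingers move at their own pace and stop on an object; "newtons" is the grip in N (left out, the last holds). Time passes only in rows, so rows that repeat a pose let the fingers close. It gives the time, the measured TCP pose, the force, the opening and the grip force at its end, in the units of the state.
- observe(): the state, without advancing time (a new reading comes with each control period).
- grab_frame(name): name is "scene" or "top" or "wrist"; returns the picture (420x560x3 uint8, red, green, blue); there is no depth.
- get_calibration(name): a dict with "fovy" (degrees; the focal length in pixels is half the picture's height over the tangent of half this angle, whatever the lens; pixels are square), "cx", "cy" (the principal point, pixels), "xyz" and "rotation" of the camera in the world. Camera axes: x right, y down, z forward; pixel columns grow to the right and rows downward; lengths in m; the calibration is good to about 2 mm. A picture is of the moment at which its call begins: read the wrist's pose just before it. get_calibration takes no time and is no camera call; for the wrist camera it gives the pose at the moment of the call.
- job_done(): hands the job in; it is judged then, once.
The state is a dict: "clock": time; "qpos": joint angles; "qd": joint speeds; "joint_efforts": joint torques, N m; "position": TCP position; "tool_rot": TCP orientation; "force": force on the tool from outside, world axes, zero at the start; "moment": the same for the moment, N m; "grip_width": finger opening in m; "finger_force": force on a finger pad.
Only numpy, scipy, OpenCV 4.12 (cv2) and the standard library are available. Lean on these libraries where they do the work, as an engineer would, in place of code of your own. Each camera call takes 0.05 s, during which the arm holds its last target. There are 200 camera calls.

### The job

Put the four loose hole saws back on their wooden holder so that the row runs in order of size: the smallest over the thinnest plug, and so on up to the largest over the thickest. Each must end teeth down, lowered fully over its plug with its rim flat on the board, and let go.

Things in the scene. Friction and masses are not known exactly. Their poses are not given: they have to be found in the camera images.
- saw_s: The smallest of four hole saws: a grey steel cup 30 mm in outside diameter and 46 mm high, standing on its open toothed rim with the closed end (a dark threaded hole in its middle) on top. Inside diameter 25 mm, inside depth 41 mm. Origin: centre of the toothed rim (underside), z up the axis; yaw has no meaning. Loose, 0.05 to 0.25 kg.
- saw_m: The second smallest of four hole saws: a grey steel cup 40 mm in outside diameter and 46 mm high, standing on its open toothed rim with the closed end (a dark threaded hole in its middle) on top. Inside diameter 35 mm, inside depth 41 mm. Origin: centre of the toothed rim (underside), z up the axis; yaw has no meaning. Loose, 0.05 to 0.25 kg.
- saw_l: The second largest of four hole saws: a grey steel cup 50 mm in outside diameter and 46 mm high, standing on its open toothed rim with the closed end (a dark threaded hole in its middle) on top. Inside diameter 45 mm, inside depth 41 mm. Origin: centre of the toothed rim (underside), z up the axis; yaw has no meaning. Loose, 0.05 to 0.25 kg.
- saw_xl: The largest of four hole saws: a grey steel cup 60 mm in outside diameter and 46 mm high, standing on its open toothed rim with the closed end (a dark threaded hole in its middle) on top. Inside diameter 55 mm, inside depth 41 mm. Origin: centre of the toothed rim (underside), z up the axis; yaw has no meaning. Loose, 0.05 to 0.25 kg.
- plug_s: The thinnest of the four round pale wooden plugs on the holder: 9 mm diameter, 24 mm high, top edge chamfered 2 mm. A hole saw lowered over it has 8 mm play all round if it is the one of 30 mm. Origin: centre of the plug's foot, on the board's top face (18 mm above the bench); z up; its y axis runs along the row towards the thick end. Fixed, -112 mm from the holder's origin along that y.
- plug_m: The second thinnest of the four round pale wooden plugs on the holder: 19 mm diameter, 24 mm high, top edge chamfered 2 mm. A hole saw lowered over it has 8 mm play all round if it is the one of 40 mm. Origin: centre of the plug's foot, on the board's top face (18 mm above the bench); z up; its y axis runs along the row towards the thick end. Fixed, -40 mm from the holder's origin along that y.
- plug_l: The second thickest of the four round pale wooden plugs on the holder: 29 mm diameter, 24 mm high, top edge chamfered 2 mm. A hole saw lowered over it has 8 mm play all round if it is the one of 50 mm. Origin: centre of the plug's foot, on the board's top face (18 mm above the bench); z up; its y axis runs along the row towards the thick end. Fixed, +32 mm from the holder's origin along that y.
- plug_xl: The thickest of the four round pale wooden plugs on the holder: 39 mm diameter, 24 mm high, top edge chamfered 2 mm. A hole saw lowered over it has 8 mm play all round if it is the one of 60 mm. Origin: centre of the plug's foot, on the board's top face (18 mm above the bench); z up; its y axis runs along the row towards the thick end. Fixed, +104 mm from the holder's origin along that y.
- holder: The wooden holder: a board 300 mm long (its y), 86 mm wide (its x) and 18 mm thick, screwed to the bench, with the four plugs in one row 72 mm apart along its middle, thinnest to thickest towards +y, each with a ring scribed round it. Origin: centre of its underside on the bench, z up. It may be turned any way round.
Mind the look-alikes: they are no part of the job. Leave any red look-alike of the saw_xl alone.

How it is judged:
At the end, for the whole second after the job is handed in: Each of the four hole saws stands over its own plug (smallest on thinnest to largest on thickest): axis within 12 mm of the plug's, rim within 5 mm of the board's top face, upright within 0.1 rad, at rest (under 0.02 m/s) and not touched by the fingers (horizontal distance between saw_s and plug_s below 0.012 m and z of saw_s in the frame of plug_s between -0.005 and 0.005 m and angle between each of saw_s, saw_m, saw_l, saw_xl's own z axis and vertical below 0.1 rad and linear speed of each of saw_s, saw_m, saw_l, saw_xl below 0.02 m/s and contact force between each of saw_s, saw_m, saw_l, saw_xl and the fingers below 0.1 N and horizontal distance between saw_m and plug_m below 0.012 m and z of saw_m in the frame of plug_m between -0.005 and 0.005 m and horizontal distance between saw_l and plug_l below 0.012 m and z of saw_l in the frame of plug_l between -0.005 and 0.005 m and horizontal distance between saw_xl and plug_xl below 0.012 m and z of saw_xl in the frame of plug_xl between -0.005 and 0.005 m).
It also fails if it takes over 99 s, if anything falls off the work surface, if the arm or the gripper's body presses on something with over 40 N, if the wrist force passes 120 N, or if a joint passes its speed limit or range.

## Working session

There is one attempt and no reset: what is moved stays moved. The work goes in short steps, Python scripts to look and compute and a tool call to move; the robot and the scene stay as the last step left them, time stands still between calls to the robot, and variables do not carry over. Pictures are saved under pics/ and viewed, at most 14 in all, crops included, and the job is handed in when it is done.

Besides the shell and the picture viewer there is one more tool, called after "Request:" as name(argument=value, ...) on one line, values as JSON. play_rows: Moves the arm, as the interface text tells. Its arguments: {"type":"object","properties":{"deltas":{"type":"array"},"newtons":{"type":"number"}},"required":["deltas"]}

```bash
mkdir -p pics
python3 - <<'E'
from workcell import *
import cv2
s=observe();print({k:s[k] for k in('clock','position','tool_rot','grip_width','force')})
ims=[grab_frame(n) for n in('top','scene')]
for n,i in zip(('top','scene'),ims):
    cv2.imwrite(f'pics/{n}0.png',i[:,:,::-1]);c=get_calibration(n);print(n,c)
E
```

```text
{'clock': 0.0, 'position': array([ 0.14347092, -0.60798366,  0.23073729]), 'tool_rot': array([-3.14049767e+00,  8.68790209e-05,  2.31767725e-01]), 'grip_width': 0.08526463444659611, 'force': array([ 0.56289061,  0.05134386, -0.75518708])}
top {'fovy': 54.87427104264361, 'cx': 275.92985891165534, 'cy': 206.39182765599602, 'xyz': array([ 0.43250388, -0.0315471 ,  1.32721261]), 'rotation': array([-3.05711904, -0.01292311, -1.54409509])}
scene {'fovy': 49.85216818463617, 'cx': 276.6307833905675, 'cy': 208.5411265577781, 'xyz': array([-0.19043793,  0.5457787 ,  0.79311025]), 'rotation': array([-2.2631833 , -0.01588393, -2.25499612])}
```

View pics/top0.png

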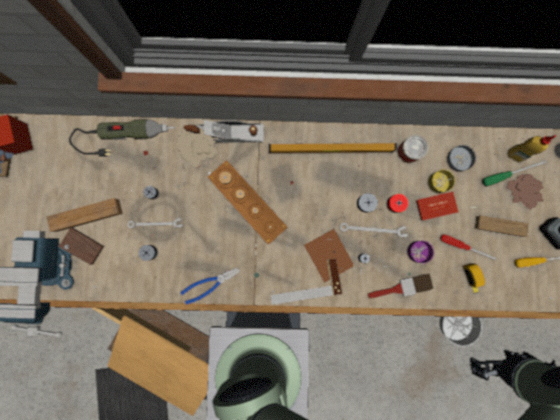

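View pics/scene0.png

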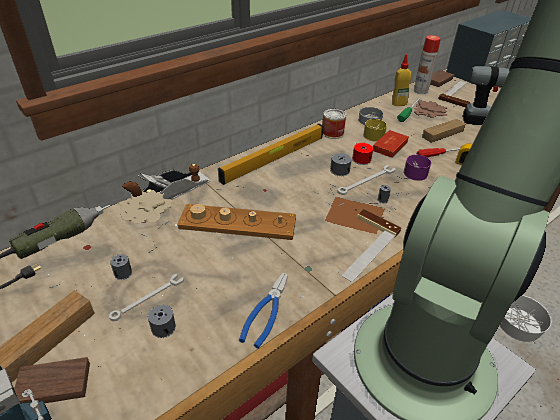

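The top view shows the saws at about (151,192), (147,253), (368,203) and (364,258), and the red decoy at (398,203). The holder's thick end is at (224,177) and its thin end at (268,224). Next I measure them.

```bash
cat > h.py <<'E'
import numpy as np,cv2
from scipy.spatial.transform import Rotation as R
def cast(c,u,v,z,shape=(420,560)):
    f=shape[0]/2/np.tan(np.radians(c['fovy']/2))
    d=R.from_euler('xyz',c['rotation']).as_matrix()@np.array([(u-c['cx'])/f,(v-c['cy'])/f,1.])
    return c['xyz']+d*(z-c['xyz'][2])/d[2]
def togo(s,p):  # world target TCP -> tool shift in units of 500 mm
    return R.from_euler('xyz',s['tool_rot']).inv().apply(np.array(p)-s['position'])/.5
E
python3 - <<'E'
from workcell import *
from h import *
c=get_calibration('top');im=cv2.imread('pics/top0.png')
tiles=[]
for n,u,v,z in [('a',151,192,.046),('b',147,253,.046),('c',368,203,.046),('d',364,258,.046),('red',398,203,.046),('pxl',224,177,.042),('pl',238,195,.042),('pm',255,210,.042),('ps',268,224,.042)]:
    print(n,cast(c,u,v,z).round(4), np.hypot(*cast(c,u,v,z)[:2]).round(3))
    tiles.append(cv2.resize(im[v-16:v+16,u-16:u+16],(200,200),interpolation=cv2.INTER_CUBIC))
cv2.imwrite('pics/t1.png',np.vstack([np.hstack(tiles[:4]),cv2.resize(im[160:245,195:365],(800,400),interpolation=cv2.INTER_CUBIC)]))
E
```

```text
a [0.5762 0.3527 0.046 ] 0.676
b [0.3836 0.355  0.046 ] 0.523
c [ 0.5604 -0.3386  0.046 ] 0.655
d [ 0.3858 -0.3272  0.046 ] 0.506
red [ 0.5631 -0.4347  0.046 ] 0.711
pxl [0.6316 0.1236 0.042 ] 0.644
pl [0.5749 0.0768 0.042 ] 0.58
pm [0.5284 0.0211 0.042 ] 0.529
ps [ 0.4849 -0.0216  0.042 ] 0.485
```

View pics/t1.png

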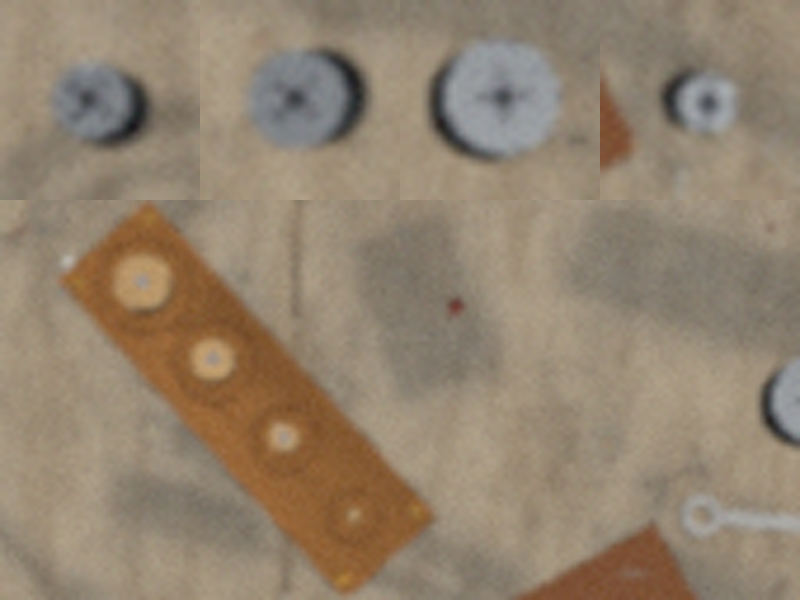

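Measured diameters put saw_m at top left, saw_l at bottom left, saw_xl at top right and saw_s at bottom right. The plug spacing measures 71 mm against the given 72. I'll refine the centres and then move.

Run:
```python
from workcell import *
from h import *
c=get_calibration('top')
for n,u,v,z in [('m',149.4,191.8,.046),('l',146.3,252.6,.046),('xl',367.8,202.3,.046),('s',364.6,257.9,.046),('pxl',224.6,176.8,.042),('pl',239.6,193.4,.042),('pm',254.7,209.7,.042),('ps',269.8,226.5,.042)]:
    print(n,cast(c,u,v,z).round(4))
s=observe();print(togo(s,[*cast(c,367.8,202.3,.046)[:2],.2]).round(4))
```

```text
m [0.5767 0.3578 0.046 ]
l [0.3847 0.3573 0.046 ]
xl [ 0.5627 -0.3379  0.046 ]
s [ 0.3862 -0.3291  0.046 ]
pxl [0.6323 0.1217 0.042 ]
pl [0.5801 0.0719 0.042 ]
pm [0.5293 0.0221 0.042 ]
ps [ 0.4772 -0.0275  0.042 ]
[ 0.94   -0.3332  0.0618]
```

Request:
play_rows(deltas=[[0.94,-0.333,0.062,0,0,-0.256,0],[0.94,-0.333,0.062,0,0,-0.256,0],[0.94,-0.333,0.062,0,0,-0.256,0],[0.94,-0.333,0.062,0,0,-0.256,0],[0.94,-0.333,0.062,0,0,-0.256,0],[0.94,-0.333,0.062,0,0,-0.256,0],[0.94,-0.333,0.062,0,0,-0.256,0],[0.94,-0.333,0.062,0,0,-0.256,0],[0.94,-0.333,0.062,0,0,-0.256,0],[0.94,-0.333,0.062,0,0,-0.256,0]], newtons=40)

```text
clock: 1.1
position: [0.5641, -0.3369, 0.1999]
tool_rot: [-3.141, 0.0, 0.768]
force: [-0.1, -1.1, 0.1]
grip_width: 0.0852
finger_force: 0.0
```

Request:
play_rows(deltas=[[0,0,0,0,0,0,0],[0,0,0,0,0,0,0]])

```text
clock: 1.3
position: [0.5633, -0.3371, 0.1995]
tool_rot: [-3.14, 0.0, 0.77]
force: [-0.6, -1.0, -0.7]
grip_width: 0.0857
finger_force: 0.0
```

Run:
```python
from workcell import *
from h import *
s=observe();c=get_calibration('wrist');im=grab_frame('wrist');cv2.imwrite('pics/w1.png',im[:,:,::-1])
print(s['clock'],s['position'],s['tool_rot'],s['qpos'].round(2),c)
print(togo(s,[.5627,-.3379,.2]))
```

```text
1.3 [ 0.56331272 -0.33711987  0.19954244] [-3.14046393e+00  2.13608661e-04  7.70104708e-01] [ 0.59  0.61 -0.23  1.53  0.15  1.02 -0.47] {'fovy': 67.57605150840416, 'cx': 280.47720358740673, 'cy': 211.65964140912553, 'xyz': array([ 0.62281255, -0.27954165,  0.34166263]), 'rotation': array([ 2.81244072e+00,  1.49162392e-03, -8.00248839e-01])}
[-0.00196613  0.00026581 -0.000915  ]
```

View pics/w1.png

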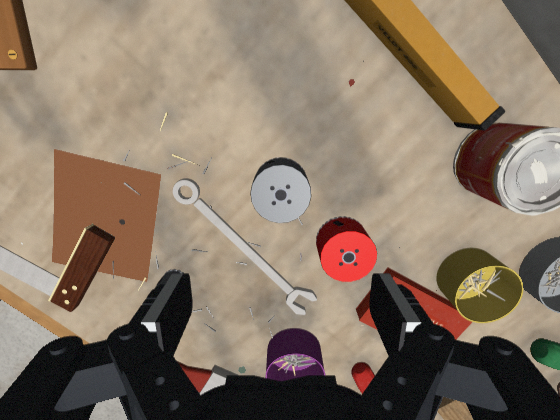

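The silver saw's face centre is at (281,194) px, with the red decoy at (348,255). Casting it now.

Run:
```python
from workcell import *
from h import *
c=get_calibration('wrist')
for u,v,z in [(281,194,.046),(251,194,.046),(311,194,.046),(348,256,.046)]: print(cast(c,u,v,z))
```

```text
[ 0.56239114 -0.33874448  0.046     ]
[ 0.5419968  -0.31765963  0.046     ]
[ 0.58278111 -0.35982479  0.046     ]
[ 0.56278905 -0.43596612  0.046     ]
```

Request:
play_rows(deltas=[[-0.003,0,0.1,0,0,0,0],[-0.003,0,0.2,0,0,0,0],[-0.003,0,0.29,0,0,0,0],[-0.003,0,0.35,0,0,0,0],[-0.003,0,0.387,0,0,0,0],[-0.003,0,0.387,0,0,0,0],[-0.003,0,0.387,0,0,0,1],[-0.003,0,0.387,0,0,0,1],[-0.003,0,0.387,0,0,0,1],[-0.003,0,0.387,0,0,0,1]])

```text
clock: 2.35
position: [0.5625, -0.3402, 0.009]
tool_rot: [3.139, -0.001, 0.767]
force: [-1.9, -0.9, 6.5]
grip_width: 0.0583
finger_force: 41.5
```

Request:
play_rows(deltas=[[0,0,0,0,0,0,1],[0,0,0,0,0,0,1]])

```text
clock: 2.55
position: [0.5625, -0.3402, 0.009]
tool_rot: [3.139, -0.001, 0.767]
force: [-0.6, -0.2, 6.5]
grip_width: 0.0581
finger_force: 41.5
```

Run:
```python
from workcell import *
from h import *
s=observe();print(s['position'],s['grip_width'],s['finger_force'],s['force'])
print(togo(s,[.6323,.1217,.006]))
```

```text
[ 0.56251197 -0.34018696  0.00901651] 0.05810141288472458 41.46783571690321 [-0.5863228  -0.16210426  6.53900657]
[ 0.74181311 -0.5679487   0.00486867]
```

Request:
play_rows(deltas=[[0,0,-0.05,0,0,0,1],[0,0,-0.14,0,0,0,1],[0.07,-0.053,-0.23,0,0,0,1],[0.14,-0.106,-0.31,0,0,0,1],[0.22,-0.17,-0.36,0,0,0,1],[0.29,-0.23,-0.38,0,0,0,1],[0.37,-0.28,-0.38,0,0,0,1],[0.44,-0.34,-0.38,0,0,0,1],[0.52,-0.4,-0.38,0,0,0,1],[0.59,-0.45,-0.38,0,0,0,1]])

```text
clock: 3.55
position: [0.6161, 0.0196, 0.1987]
tool_rot: [3.14, -0.002, 0.768]
force: [1.9, -0.7, -1.4]
grip_width: 0.0584
finger_force: 44.2
```

Request:
play_rows(deltas=[[0.075,-0.06,0,0,0,0,1],[0.14,-0.11,0,0,0,0,1],[0.152,-0.118,0,0,0,0,1],[0.152,-0.118,0,0,0,0,1],[0.152,-0.118,0,0,0,0,1]])

```text
clock: 4.05
position: [0.6297, 0.1116, 0.1975]
tool_rot: [3.14, -0.0, 0.767]
force: [0.3, -1.2, -2.1]
grip_width: 0.0581
finger_force: 44.1
```

Run:
```python
from workcell import *
from h import *
s=observe();c=get_calibration('wrist');im=grab_frame('wrist');cv2.imwrite('pics/w2.png',im[:,:,::-1])
print(s['clock'],s['position'],s['tool_rot'],s['grip_width'],s['force'],c)
```

```text
4.05 [0.62969354 0.11157356 0.19750578] [ 3.14048618e+00 -1.17851478e-04  7.66800818e-01] 0.058138324404604286 [ 0.31489614 -1.22534057 -2.12794212] {'fovy': 67.57605150840416, 'cx': 280.47720358740673, 'cy': 211.65964140912553, 'xyz': array([0.68915046, 0.16913994, 0.33969914]), 'rotation': array([ 2.81281039e+00, -8.51321700e-04, -8.03558207e-01])}
```

View pics/w2.png

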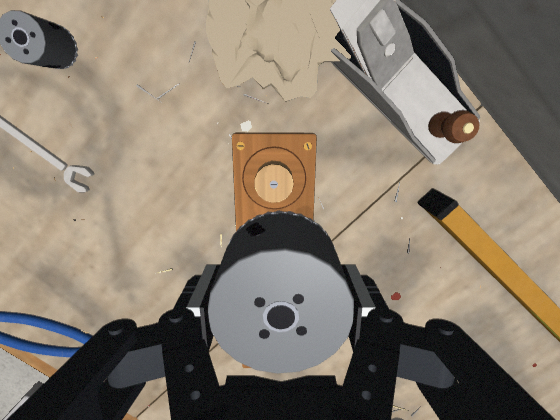

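The plug_xl top is centred at (274,183) px. The held saw sits level in the fingers, with its hole at (281,317).

```bash
cat >> h.py <<'E'
def where(u,v,z=.042):
    from workcell import get_calibration
    return cast(get_calibration('wrist'),u,v,z)
E
python3 - <<'E'
from workcell import *
from h import *
s=observe();p=where(274,183);q=where(281,317,.2345);e=where(240,147,.018)-where(307,146,.018)
print(p,q,s['position'],np.linalg.norm(e),np.degrees(np.arctan2(e[1],e[0])))
t=p-q; t[2]=.0275-s['position'][2]
print(togo(s,s['position']+t), togo(s,[p[0],p[1],.0275]))
E
```

```text
[0.63306097 0.12299338 0.042     ] [0.63157491 0.11274175 0.2345    ] [0.62971726 0.11115318 0.19738758] 0.06774891528723215 134.7530000147459
[ 0.01636922 -0.01306646  0.33976123] [ 0.02124936 -0.01278032  0.33976135]
```

Request:
play_rows(deltas=[[0.017,-0.013,0.06,0,0,0,1],[0.017,-0.013,0.13,0,0,0,1],[0.017,-0.013,0.2,0,0,0,1],[0.017,-0.013,0.24,0,0,0,1],[0.017,-0.013,0.28,0,0,0,1],[0.017,-0.013,0.31,0,0,0,1],[0.017,-0.013,0.33,0,0,0,1],[0.017,-0.013,0.338,0,0,0,1],[0.017,-0.013,0.338,0,0,0,1]])

```text
clock: 5.0
position: [0.6314, 0.1233, 0.0279]
tool_rot: [3.141, -0.0, 0.768]
force: [-0.0, 0.4, -1.5]
grip_width: 0.0584
finger_force: 44.1
```

Request:
play_rows(deltas=[[0,0,0.002,0,0,0,0],[0,0,0.002,0,0,0,0],[0,0,0.002,0,0,0,0],[0,0,0.0,0,0,0,0],[0,0,-0.05,0,0,0,0],[0,0,-0.12,0,0,0,0],[0,0,-0.2,0,0,0,0],[0,0,-0.28,0,0,0,0],[0,0,-0.34,0,0,0,0]])

```text
clock: 5.9
position: [0.6315, 0.1238, 0.2007]
tool_rot: [3.141, -0.002, 0.768]
force: [0.5, -1.2, 0.3]
grip_width: 0.0852
finger_force: 0.0
```

Request:
play_rows(deltas=[[0.045,-0.075,0,0,0,0,0],[0.09,-0.155,0,0,0,0,0],[0.14,-0.235,0,0,0,0,0],[0.185,-0.315,0,0,0,0,0],[0.23,-0.39,0,0,0,0,0],[0.247,-0.416,0,0,0,0,0],[0.247,-0.416,0,0,0,0,0],[0.247,-0.416,0,0,0,0,0]])

```text
clock: 6.7
position: [0.5758, 0.3582, 0.1978]
tool_rot: [3.141, 0.0, 0.768]
force: [0.6, -0.9, 0.0]
grip_width: 0.0855
finger_force: 0.0
```

Run:
```python
from workcell import *
from h import *
s=observe();im=grab_frame('wrist');t=grab_frame('top');cv2.imwrite('pics/w3.png',np.hstack([im[:,:,::-1][80:380,60:460],cv2.resize(t[150:240,190:310,::-1],(400,300),interpolation=cv2.INTER_CUBIC)]))
print(s['clock'],s['position'],s['tool_rot'],s['grip_width'],s['force'],togo(s,[.5767,.3578,.2]))
```

```text
6.7 [0.5758424  0.35821367 0.19776106] [3.14094259e+00 3.35449832e-04 7.67683852e-01] 0.08546927517809393 [ 0.60768453 -0.86871287  0.00412495] [ 0.00065805  0.00178935 -0.00447694]
```

View pics/w3.png

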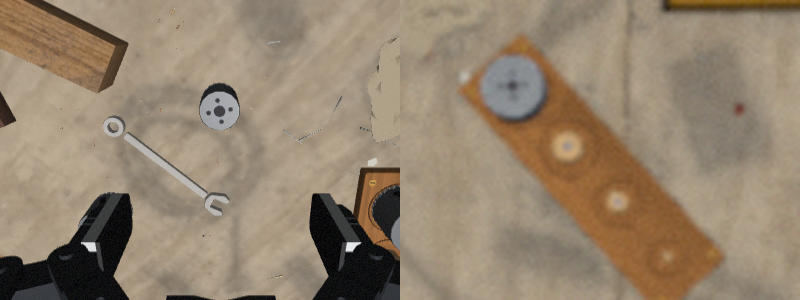

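saw_xl sits on its plug in the top view. saw_m's face centre is at (279,191) in the full wrist frame.

Run:
```python
from workcell import *
from h import *
s=observe();p=where(279,191,.046);print(p,togo(s,[p[0],p[1],.006]))
```

```text
[0.57786629 0.36080065 0.046     ] [ 0.00713876 -0.00320615  0.38376158]
```

Request:
play_rows(deltas=[[0.005,-0.001,0.1,0,0,0,0],[0.005,-0.001,0.2,0,0,0,0],[0.005,-0.001,0.29,0,0,0,0],[0.005,-0.001,0.35,0,0,0,0],[0.005,-0.001,0.382,0,0,0,0],[0.005,-0.001,0.382,0,0,0,0],[0.005,-0.001,0.382,0,0,0,1],[0.005,-0.001,0.382,0,0,0,1],[0.005,-0.001,0.382,0,0,0,1],[0.005,-0.001,0.382,0,0,0,1]])

```text
clock: 7.8
position: [0.5778, 0.3615, 0.0085]
tool_rot: [3.141, -0.002, 0.768]
force: [-0.9, -2.1, 10.7]
grip_width: 0.0394
finger_force: 38.9
```

Request:
play_rows(deltas=[[0,0,0,0,0,0,1],[0,0,0,0,0,0,1],[0,0,0,0,0,0,1]])

```text
clock: 8.1
position: [0.5778, 0.3615, 0.0085]
tool_rot: [3.141, -0.002, 0.768]
force: [-1.1, -2.0, 10.4]
grip_width: 0.0394
finger_force: 38.9
```

Request:
play_rows(deltas=[[0,0,-0.05,0,0,0,1],[0,0,-0.12,0,0,0,1],[0,0,-0.2,0,0,0,1],[0,0,-0.28,0,0,0,1],[-0.06,0.046,-0.34,0,0,0,1],[-0.13,0.1,-0.38,0,0,0,1],[-0.2,0.155,-0.38,0,0,0,1],[-0.27,0.21,-0.38,0,0,0,1],[-0.34,0.263,-0.38,0,0,0,1],[-0.41,0.317,-0.38,0,0,0,1]])

```text
clock: 9.1
position: [0.5392, 0.103, 0.1976]
tool_rot: [3.141, -0.001, 0.768]
force: [1.5, -0.6, -1.0]
grip_width: 0.0393
finger_force: 40.6
```

Request:
play_rows(deltas=[[-0.06,0.046,0,0,0,0,1],[-0.11,0.085,0,0,0,0,1],[-0.128,0.1,0,0,0,0,1],[-0.128,0.1,0,0,0,0,1],[-0.128,0.1,0,0,0,0,1]])

```text
clock: 9.6
position: [0.5285, 0.0252, 0.1972]
tool_rot: [3.141, -0.001, 0.768]
force: [0.5, 0.5, 0.4]
grip_width: 0.0392
finger_force: 40.6
```

Run:
```python
from workcell import *
from h import *
s=observe();im=grab_frame('wrist');cv2.imwrite('pics/w4.png',im[:,:,::-1])
print(s['clock'],s['position'],s['tool_rot'],s['grip_width'],s['force'],togo(s,[.53,.0232,.2]))
```

```text
9.6 [0.52853975 0.02518509 0.19719333] [ 3.14145899e+00 -8.90676090e-04  7.68461392e-01] 0.03922781660589233 [0.46467401 0.48096165 0.42068913] [-0.00065461  0.00488507 -0.00561328]
```

View pics/w4.png

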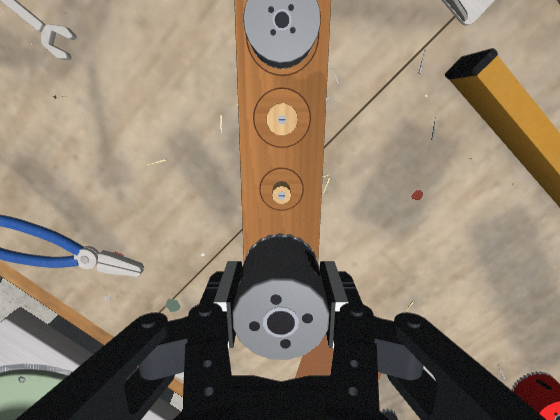

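plug_m is at (282,195) px, plug_l at (282,119), and the held saw's hole at (281,322).

Run:
```python
from workcell import *
from h import *
s=observe();p=where(282,195);l=where(282,119);q=where(281,322,.235)
print(p,l,q,np.linalg.norm(p-l),s['position'])
print(togo(s,s['position']+(p-q)),togo(s,[p[0],p[1],.0275]))
```

```text
[0.52860041 0.02376117 0.042     ] [0.58001428 0.07374317 0.042     ] [0.52912503 0.02596937 0.235     ] 0.07170485481685168 [0.52854937 0.02560849 0.19707442]
[-0.00416127  0.00245132  0.38599648] [-0.00279136  0.00273263  0.33914649]
```

Request:
play_rows(deltas=[[-0.003,0.0025,0.06,0,0,0,1],[-0.003,0.0025,0.13,0,0,0,1],[-0.003,0.0025,0.2,0,0,0,1],[-0.003,0.0025,0.24,0,0,0,1],[-0.003,0.0025,0.28,0,0,0,1],[-0.003,0.0025,0.31,0,0,0,1],[-0.003,0.0025,0.33,0,0,0,1],[-0.003,0.0025,0.338,0,0,0,1],[-0.003,0.0025,0.338,0,0,0,1]])

```text
clock: 10.55
position: [0.5281, 0.0229, 0.0277]
tool_rot: [-3.141, 0.0, 0.769]
force: [-0.1, 0.4, -0.8]
grip_width: 0.0395
finger_force: 40.6
```

Request:
play_rows(deltas=[[0,0,0.001,0,0,0,0],[0,0,0.001,0,0,0,0],[0,0,0.001,0,0,0,0],[0,0,0.0,0,0,0,0],[0,0,-0.05,0,0,0,0],[0,0,-0.12,0,0,0,0],[0,0,-0.2,0,0,0,0],[0,0,-0.28,0,0,0,0],[0,0,-0.34,0,0,0,0]])

```text
clock: 11.45
position: [0.5284, 0.0223, 0.2005]
tool_rot: [3.14, -0.002, 0.768]
force: [0.3, 0.6, -0.2]
grip_width: 0.0855
finger_force: 0.0
```

Request:
play_rows(deltas=[[0.03,-0.08,0,0,0,0,0],[0.06,-0.16,0,0,0,0,0],[0.09,-0.24,0,0,0,0,0],[0.12,-0.32,0,0,0,0,0],[0.15,-0.4,0,0,0,0,0],[0.18,-0.48,0,0,0,0,0],[0.21,-0.56,0,0,0,0,0],[0.24,-0.64,0,0,0,0,0],[0.258,-0.68,0,0,0,0,0],[0.258,-0.68,0,0,0,0,0]])

```text
clock: 12.45
position: [0.3829, 0.3596, 0.198]
tool_rot: [-3.14, -0.001, 0.772]
force: [0.5, -0.4, 1.2]
grip_width: 0.0853
finger_force: 0.0
```

Request:
play_rows(deltas=[[0,0,0,0,0,0,0],[0,0,0,0,0,0,0]])

```text
clock: 12.65
position: [0.3852, 0.3555, 0.1978]
tool_rot: [3.141, 0.0, 0.767]
force: [0.7, -0.2, 0.5]
grip_width: 0.0855
finger_force: 0.0
```

Run:
```python
from workcell import *
from h import *
s=observe();im=grab_frame('wrist');t=grab_frame('top');cv2.imwrite('pics/w5.png',np.hstack([im[:,:,::-1][80:380,60:460],cv2.resize(t[150:240,190:310,::-1],(400,300),interpolation=cv2.INTER_CUBIC)]))
print(s['clock'],s['position'],s['tool_rot'],s['qpos'].round(2),s['force'],togo(s,[.3847,.3573,.2]))
```

```text
12.65 [0.38524347 0.35550527 0.19782464] [3.14112242e+00 1.69441859e-04 7.66641628e-01] [-0.57  0.42 -0.38  1.89  0.2   0.87 -1.85] [ 0.71848269 -0.23973171  0.49075078] [ 0.00170648 -0.00333728 -0.00435258]
```

View pics/w5.png

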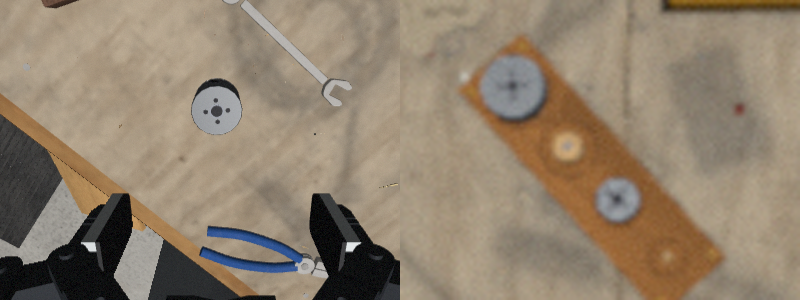

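saw_m is seated. saw_l's face centre is at (277,191) in the full frame.

Run:
```python
from workcell import *
from h import *
s=observe();p=where(277,191,.046);print(p,togo(s,[p[0],p[1],.006]));s['position']=p;print(togo(s,[.58,.0737,.046]))
```

```text
[0.3854988  0.36047683 0.046     ] [ 0.00710783 -0.00695952  0.38373721]
[-1.17497154e-01  6.82994162e-01  2.42751665e-04]
```

Request:
play_rows(deltas=[[0.006,-0.006,0.1,0,0,0,0],[0.006,-0.006,0.2,0,0,0,0],[0.006,-0.006,0.29,0,0,0,0],[0.006,-0.006,0.35,0,0,0,0],[0.006,-0.006,0.382,0,0,0,0],[0.006,-0.006,0.382,0,0,0,0],[0.006,-0.006,0.382,0,0,0,1],[0.006,-0.006,0.382,0,0,0,1],[0.006,-0.006,0.382,0,0,0,1],[0.006,-0.006,0.382,0,0,0,1]])

```text
clock: 13.75
position: [0.3855, 0.3611, 0.0082]
tool_rot: [3.141, -0.002, 0.768]
force: [-0.1, -1.4, 10.1]
grip_width: 0.0486
finger_force: 39.4
```

Request:
play_rows(deltas=[[0,0,0,0,0,0,1],[0,0,0,0,0,0,1],[0,0,0,0,0,0,1]])

```text
clock: 14.05
position: [0.3855, 0.361, 0.0082]
tool_rot: [3.141, -0.002, 0.768]
force: [-0.6, -2.5, 9.8]
grip_width: 0.0489
finger_force: 39.4
```

Request:
play_rows(deltas=[[0,0,-0.05,0,0,0,1],[0,0,-0.12,0,0,0,1],[0,0,-0.2,0,0,0,1],[0,0,-0.28,0,0,0,1],[-0.01,0.06,-0.34,0,0,0,1],[-0.023,0.135,-0.38,0,0,0,1],[-0.036,0.21,-0.38,0,0,0,1],[-0.05,0.29,-0.38,0,0,0,1],[-0.064,0.37,-0.38,0,0,0,1],[-0.077,0.45,-0.38,0,0,0,1]])

```text
clock: 15.05
position: [0.5142, 0.1705, 0.1978]
tool_rot: [3.141, -0.001, 0.768]
force: [0.3, 0.7, -0.6]
grip_width: 0.0483
finger_force: 42.4
```

Request:
play_rows(deltas=[[-0.013,0.08,0,0,0,0,1],[-0.026,0.155,0,0,0,0,1],[-0.038,0.215,0,0,0,0,1],[-0.04,0.233,0,0,0,0,1],[-0.04,0.233,0,0,0,0,1],[-0.04,0.233,0,0,0,0,1]])

```text
clock: 15.65
position: [0.5794, 0.0755, 0.1971]
tool_rot: [-3.141, -0.001, 0.769]
force: [-0.5, 0.6, -1.4]
grip_width: 0.0487
finger_force: 42.4
```

Run:
```python
from workcell import *
from h import *
s=observe();im=grab_frame('wrist');cv2.imwrite('pics/w6.png',im[:,:,::-1])
print(s['clock'],s['position'],s['tool_rot'],s['grip_width'],s['force'],togo(s,[.58,.0737,.0275]))
```

```text
15.65 [0.57937973 0.07554778 0.19714041] [-3.14122475e+00 -5.11256548e-04  7.68786295e-01] 0.04871655467265944 [-0.4706344   0.58170988 -1.39845313] [-0.0018512   0.00364352  0.3392786 ]
```

View pics/w6.png

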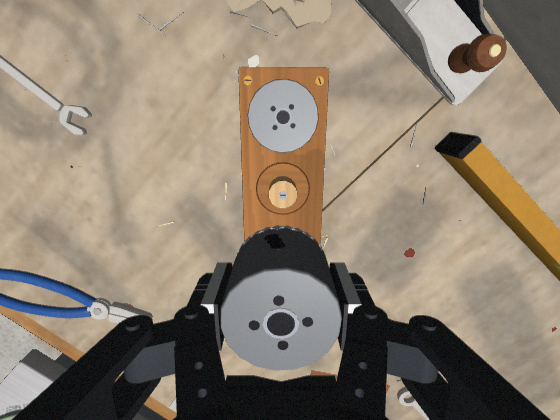

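plug_l is at (283,195) px and the held hole at (281,324). The correction is as small as last time.

Request:
play_rows(deltas=[[-0.0025,0.003,0.06,0,0,0,1],[-0.0025,0.003,0.13,0,0,0,1],[-0.0025,0.003,0.2,0,0,0,1],[-0.0025,0.003,0.24,0,0,0,1],[-0.0025,0.003,0.28,0,0,0,1],[-0.0025,0.003,0.31,0,0,0,1],[-0.0025,0.003,0.33,0,0,0,1],[-0.0025,0.003,0.338,0,0,0,1],[-0.0025,0.003,0.338,0,0,0,1]])

```text
clock: 16.6
position: [0.58, 0.0728, 0.0278]
tool_rot: [-3.142, -0.0, 0.768]
force: [-0.1, 0.1, -1.1]
grip_width: 0.0487
finger_force: 42.4
```

Request:
play_rows(deltas=[[0,0,0.001,0,0,0,0],[0,0,0.001,0,0,0,0],[0,0,0.001,0,0,0,0],[0,0,0.0,0,0,0,0],[0,0,-0.05,0,0,0,0],[0,0,-0.12,0,0,0,0],[0,0,-0.2,0,0,0,0],[0,0,-0.28,0,0,0,0],[0,0,-0.34,0,0,0,0]])

```text
clock: 17.5
position: [0.5804, 0.0726, 0.2006]
tool_rot: [3.141, -0.002, 0.768]
force: [0.1, -0.1, -0.6]
grip_width: 0.0851
finger_force: 0.0
```

Request:
play_rows(deltas=[[-0.08,0.03,0,0,0,-0.05,0],[-0.16,0.06,0,0,0,-0.1,0],[-0.24,0.09,0,0,0,-0.15,0],[-0.32,0.12,0,0,0,-0.2,0],[-0.4,0.15,0,0,0,-0.25,0],[-0.48,0.18,0,0,0,-0.3,0],[-0.57,0.21,0,0,0,-0.35,0],[-0.66,0.245,0,0,0,-0.383,0],[-0.75,0.28,0,0,0,-0.383,0],[-0.837,0.311,0,0,0,-0.383,0]])

```text
clock: 18.5
position: [0.3858, -0.332, 0.1982]
tool_rot: [3.141, 0.001, 1.57]
force: [0.5, -0.5, -0.2]
grip_width: 0.0851
finger_force: 0.0
```

Request:
play_rows(deltas=[[0,0,0,0,0,0,0],[0,0,0,0,0,0,0]])

```text
clock: 18.7
position: [0.3865, -0.3307, 0.1978]
tool_rot: [3.142, -0.0, 1.568]
force: [-0.1, 1.3, 0.4]
grip_width: 0.0854
finger_force: 0.0
```

Run:
```python
from workcell import *
from h import *
s=observe();im=grab_frame('wrist');t=grab_frame('top');cv2.imwrite('pics/w7.png',np.hstack([im[:,:,::-1][80:380,60:460],cv2.resize(t[150:240,190:310,::-1],(400,300),interpolation=cv2.INTER_CUBIC)]))
print(s['clock'],s['position'],s['tool_rot'],s['qpos'].round(2),s['force'],togo(s,[.3862,-.3291,.006]))
```

```text
18.7 [ 0.38646953 -0.33070199  0.19784446] [ 3.14151997e+00 -1.77449356e-05  1.56784425e+00] [ 0.92  0.41 -0.42  1.92  0.22  0.86  0.38] [-0.1452875   1.30561816  0.42656611] [ 0.00319556 -0.00057641  0.38368894]
```

View pics/w7.png

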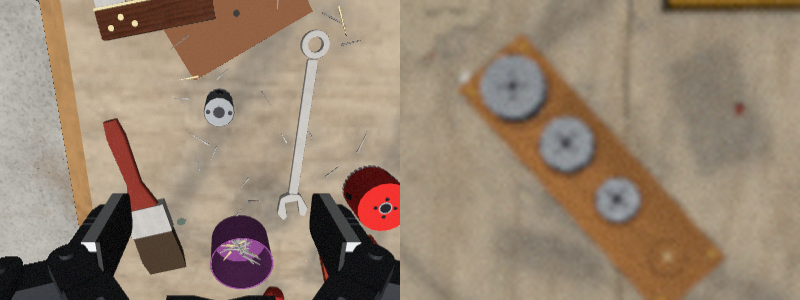

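saw_l is seated. saw_s is at (279,192) in the full frame, and the fingers have room on both sides (wrench about 84 mm away, brush about 90 mm).

Run:
```python
from workcell import *
from h import *
s=observe();p=where(279,192,.046);print(p,togo(s,[p[0],p[1],.006]));s['position']=p;print(togo(s,[.4772,-.0265,.046]))
```

```text
[ 0.3857989 -0.3263686  0.046    ] [ 0.00555646 -0.00366149  0.38389237]
[5.99670863e-01 1.83019588e-01 1.94495402e-04]
```

Request:
play_rows(deltas=[[0.005,-0.002,0.1,0,0,0,0],[0.005,-0.002,0.2,0,0,0,0],[0.005,-0.002,0.29,0,0,0,0],[0.005,-0.002,0.35,0,0,0,0],[0.005,-0.002,0.382,0,0,0,0],[0.005,-0.002,0.382,0,0,0,0],[0.005,-0.002,0.382,0,0,0,1],[0.005,-0.002,0.382,0,0,0,1],[0.005,-0.002,0.382,0,0,0,1],[0.005,-0.002,0.382,0,0,0,1]])

```text
clock: 19.8
position: [0.3863, -0.3279, 0.0076]
tool_rot: [3.141, 0.001, 1.57]
force: [0.6, 1.4, 21.5]
grip_width: 0.0286
finger_force: 32.8
```

Request:
play_rows(deltas=[[0,0,0,0,0,0,1],[0,0,0,0,0,0,1],[0,0,0,0,0,0,1],[0,0,0,0,0,0,1],[0,0,-0.05,0,0,0,1],[0,0,-0.12,0,0,0,1],[0,0,-0.2,0,0,0,1],[0,0,-0.28,0,0,0,1],[0,0,-0.35,0,0,0,1],[0,0,-0.38,0,0,0,1]])

```text
clock: 20.8
position: [0.3867, -0.3281, 0.2003]
tool_rot: [3.139, 0.003, 1.57]
force: [-0.0, -0.1, -2.1]
grip_width: 0.0279
finger_force: 39.9
```

Request:
play_rows(deltas=[[0.07,0.021,0,0,0,0.05,1],[0.14,0.042,0,0,0,0.1,1],[0.21,0.064,0,0,0,0.15,1],[0.28,0.085,0,0,0,0.2,1],[0.35,0.107,0,0,0,0.25,1],[0.42,0.128,0,0,0,0.3,1],[0.49,0.15,0,0,0,0.35,1],[0.56,0.17,0,0,0,0.383,1],[0.6,0.183,0,0,0,0.383,1],[0.6,0.183,0,0,0,0.383,1]])

```text
clock: 21.8
position: [0.4784, -0.0246, 0.1972]
tool_rot: [-3.142, -0.001, 0.772]
force: [0.2, -0.8, -0.5]
grip_width: 0.0283
finger_force: 39.9
```

Request:
play_rows(deltas=[[0,0,0,0,0,0,1],[0,0,0,0,0,0,1]])

```text
clock: 22.0
position: [0.4775, -0.0286, 0.1969]
tool_rot: [3.141, 0.0, 0.767]
force: [0.1, -0.7, -0.6]
grip_width: 0.0282
finger_force: 39.9
```

Run:
```python
from workcell import *
from h import *
s=observe();im=grab_frame('wrist');cv2.imwrite('pics/w8.png',im[:,:,::-1])
print(s['clock'],s['position'],s['tool_rot'],s['grip_width'],s['force'],togo(s,[.4772,-.0265,.0275]))
```

```text
22.0 [ 0.47745999 -0.02857227  0.19686932] [3.14137163e+00 3.27460667e-04 7.66915724e-01] 0.028194922016721594 [ 0.12026725 -0.68553664 -0.63384161] [ 0.00261247 -0.00341998  0.33873706]
```

View pics/w8.png

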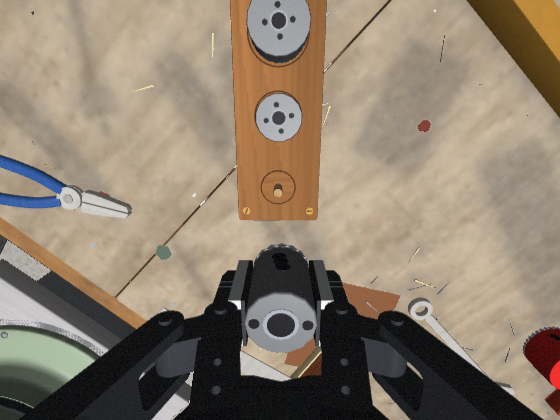

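plug_s's top is at (278,193) px, its ring is centred at (278,187), and the held hole is at (280,324).

Run:
```python
from workcell import *
from h import *
s=observe();p=where(278,193);q=where(280,324,.235);print(p,where(278,187,.018),q,s['position'])
print(togo(s,s['position']+(p-q)),togo(s,[p[0],p[1],.0265]))
```

```text
[ 0.47623949 -0.02638241  0.042     ] [ 0.47604449 -0.02631787  0.018     ] [ 0.47725513 -0.02853674  0.235     ] [ 0.47749089 -0.02865105  0.19686229]
[ 0.00162676 -0.00459338  0.38599863] [ 0.00143384 -0.00507565  0.34072315]
```

Request:
play_rows(deltas=[[0.0015,-0.005,0.06,0,0,0,1],[0.0015,-0.005,0.13,0,0,0,1],[0.0015,-0.005,0.2,0,0,0,1],[0.0015,-0.005,0.24,0,0,0,1],[0.0015,-0.005,0.28,0,0,0,1],[0.0015,-0.005,0.31,0,0,0,1],[0.0015,-0.005,0.33,0,0,0,1],[0.0015,-0.005,0.339,0,0,0,1],[0.0015,-0.005,0.339,0,0,0,1]])

```text
clock: 22.95
position: [0.4765, -0.0256, 0.0272]
tool_rot: [-3.141, 0.0, 0.767]
force: [-0.1, -0.1, -1.8]
grip_width: 0.0282
finger_force: 39.9
```

Request:
play_rows(deltas=[[0,0,0.001,0,0,0,0],[0,0,0.001,0,0,0,0],[0,0,0.001,0,0,0,0],[0,0,0.0,0,0,0,0],[0,0,-0.05,0,0,0,0],[0,0,-0.12,0,0,0,0],[0,0,-0.2,0,0,0,0],[0,0,-0.28,0,0,0,0],[0,0,-0.34,0,0,0,0],[0,0,-0.34,0,0,0,0]])

```text
clock: 23.95
position: [0.4782, -0.0253, 0.2011]
tool_rot: [3.137, -0.004, 0.768]
force: [-0.2, -0.9, -1.2]
grip_width: 0.0857
finger_force: 0.0
```

Run:
```python
from workcell import *
from h import *
im=grab_frame('wrist');t=grab_frame('scene');cv2.imwrite('pics/w9.png',np.hstack([im[:,:,::-1][0:300,80:480],cv2.resize(t[185:260,160:310,::-1],(400,300),interpolation=cv2.INTER_CUBIC)]))
print(observe()['clock'])
```

```text
24.05
```

View pics/w9.png

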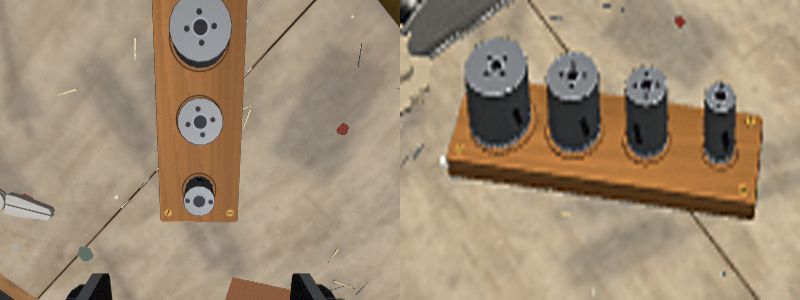

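All four saws stand upright and flat on the board, largest to smallest, each inside its scribed ring.

```bash
python3 -c "
from workcell import *
print(job_done())"
```

```text
the job is handed in; nothing more can be done
None
```

The four hole saws are back on the holder in size order, seated teeth down and released, and the job is handed in at about 24 s; the last pictures showed all four upright and flat, but no verdict was returned.

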